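# Post the spent cell through the sprung flap

## Robot

A 6-joint arm with a two-finger parallel gripper is mounted at the origin on the work surface. World frame = base frame: x ahead of the robot, y to its left, z up, the work surface at z = 0. Lengths are in m, angles in rad, forces in N, time in s.
With the tool pointing down it reaches from about 0.325 to 0.85 m from the base axis. Payload 4.4 kg.
Tool frame: the origin (TCP) lies at the very end of the fingers, on their centre line; the grasp point (between the pads) lies 19 mm behind it; y points along the fingers, x is the direction in which the jaws open and shut, and the axes are right-handed (so a half turn about y gives the same grasp; the last joint's range is limited). The gripper opens to 94 mm and grips with 3 to 60 N. Pads are 16 mm wide; open, the fingers measure 119 mm over their backs; the gripper's body (75 mm by 177 mm) begins 78 mm behind the grasp point.
Start: joints at [-1.315, 0.207, 1.542, -0, 1.393, -0.15], TCP at [0.227, -0.528, 0.167] pointing down, gripper open.
Joint ranges: [-2.73, 2.73], [-0.86, 2.22], [0.23, 2.46], [-1.11, 4.25], [0.08, 2.63], [-2.82, 2.82]. Speed limits (rad/s): [2.79, 2.79, 3.14, 3.14, 3.14, 3.14].

## Interface

Orientations are given as a unit quaternion [x, y, z, w].
In Python, from bench import * gives the robot as it stands.
- The arm moves only by the tool drive_tool, never from a script. Its argument "increments" is one flat list of numbers, 7 for each row, row after row: the turn, a rotation vector about the tool's x, y, z in degrees, then the shift along the tool's x, y, z in m, then the opening in per cent of the stroke, from 0 (shut) to 100 (fully open). A call has 1 to 10 rows; each row shifts and turns the pose as measured when the row begins, along the tool's axes as they then stand; what a row does not reach is not made up. A row lasts 1/8 s, in which the tool goes at most 62.5 mm and 10.7 degrees, less where a joint would pass 70% of its speed; a pose out of reach is approached as far as the arm can. A call is refused whole if a number of a shift passes 0.0625 or a number of a turn 10.7, either way. A call with a gripper value outside its range is refused whole. The fingers move at their own pace and stop on an object; the grip force is fixed at half the most. Time passes only in rows, so rows that do not move let the fingers close. It gives the time, the measured TCP pose, the force and the opening at its end, in the units of the state.
- get_obs(): the state, without advancing time (a new reading comes with each control period).
- camera(name): name is "scene" or "top" or "wrist"; returns (picture, depth): 384x512x3 uint8, blue, green, red; 384x512 float32, m along the optical axis (not along the pixel's ray), 0 where there is no reading.
- camera_params(name): a dict with "fovy" (degrees; the focal length in pixels is half the picture's height over the tangent of half this angle, whatever the lens; pixels are square), "cx", "cy" (the principal point, pixels), "R" (3x3) and "t" (3): a world point X has camera coordinates R X + t; the wrist camera has in their place "T_tool_cam" (4x4, takes a point from camera to tool coordinates, whose origin is the TCP and whose axes are the tool frame's). Camera axes: x right, y down, z forward; pixel columns grow to the right and rows downward; lengths in m; the calibration is good to about 2 mm. A picture is of the moment at which its call begins: read the wrist's pose just before it. camera_params takes no time and is no camera call.
- job_done(): hands the job in, once; it reports no verdict.
The state is a dict: "time_s": time; "joints": joint angles; "qvel": joint speeds; "effort": joint torques, N m; "position": TCP position; "ee_rot": TCP orientation; "ft_force": force on the tool from outside, world axes, zero at the start; "wrist_torque": the same for the moment, N m; "grip_width": opening from 0.0 (shut) to 1.0 (fully open).
Only numpy, scipy, OpenCV 4.12 (cv2) and the standard library are available. Lean on these libraries where they do the work, as an engineer would, in place of code of your own. Each camera call takes 0.05 s, during which the arm holds its last target. There are 200 camera calls.

## Task

Post the spent battery cell, the one in the red sleeve, into the yellow battery-collection box: carry it down through the sprung flap in the box's top, and only once it is well through, with the flap held pushed open, let it go so that it drops to the bottom; then draw back and let the flap swing shut. Leave the two green cells standing where they are.

Things in the scene. Friction and masses are not known exactly. Their poses are not given: they have to be found in the camera images.
- spent_cell_center (a point): centre (half-way up) of the spent cell: an upright round cell, 33 mm diameter, 61 mm tall (the last 3 mm are a 10 mm wide steel nub on top), RED sleeve with a black band near the top, about 140 g, standing loose on the table. Its z axis runs up along the cell, x and y are of no account.
- good_cell_a_center (a point): centre of a good cell: same shape and size, GREEN sleeve; to be left standing
- good_cell_b_center (a point): centre of the other good cell: same shape and size, GREEN sleeve; to be left standing
- mouth (a point): centre of the mouth in the top of the fixed yellow box, level with its top. Box 210 mm wide (y), 160 high, from 70 mm behind (-x) to 120 mm ahead of here; empty, 5 mm walls, clear +x side, floor 154 mm below here. Mouth 80 mm along this point's x, 170 along its y, z up; box turned up to 0.35 rad about z. A grey flap (78 mm long, 4 thick) fills the mouth, level with the top, hinged on its -x edge.
- flap (a joint): flap angle, rad: 0 closed (level), grows as the flap is pushed down into the box, its free +x edge dropping; stop at 1.4. A spring shuts it (0.12 N m at 0, 0.23 N m at 1.4 rad): 3 to 6 N at mid-mouth open it, a cell's weight alone does not. It leans on what is in the mouth, pushing it towards the mouth's +x edge, and swings shut when that is drawn out.

How it is judged:
On the way:
1. the red cell, still held, has been carried through the mouth: its centre at least 10 mm below the box's top, the flap pushed open beyond 0.5 rad, for 0.2 s (value of joint flap above 0.5 rad and z of spent_cell_center in the frame of mouth below -0.01 m and horizontal distance between spent_cell_center and mouth below 0.085 m and contact force between spent_cell and the fingers above 0.5 N), for 0.2 s.
At the end, for the whole second after the job is handed in: The red cell lies inside the collection box on its floor (centre more than 100 mm below the box's top, within its walls), the flap is shut to within 0.1 rad, and both green cells still stand upright (within 10 degrees) within 20 mm of where they were (z of spent_cell_center in the frame of mouth below -0.1 m and x of spent_cell_center in the frame of mouth between -0.07 and 0.12 m and y of spent_cell_center in the frame of mouth between -0.1 and 0.1 m and value of joint flap below 0.1 rad and distance of each of good_cell_a_center, good_cell_b_center from where it was at the start of the episode below 0.02 m and angle between each of good_cell_a_center, good_cell_b_center's own z axis and vertical below 0.17 rad); the robot touches nothing.
It fails at once if a green cell is moved more than 20 mm or tipped over (distance of any of good_cell_a_center, good_cell_b_center from where it was at the start of the episode above 0.02 m or angle between any of good_cell_a_center, good_cell_b_center's own z axis and vertical above 0.5 rad).
It also fails if it takes over 40 s, if anything falls off the work surface, if the arm or the gripper's body presses on something with over 40 N, if the wrist force passes 120 N, or if a joint passes its speed limit or range.

## Working session

There is one attempt and no reset: what is moved stays moved. The work goes in short steps, Python scripts to look and compute and a tool call to move; the robot and the scene stay as the last step left them, time stands still between calls to the robot, and variables do not carry over. Pictures are saved under pics/ and viewed, about 8 in all and at most 12, crops included, and the job is handed in when it is done.

Besides the shell and the picture viewer there is one more tool, called after "Call:" as name(argument=value, ...) on one line, values as JSON. drive_tool: Moves the arm, as the interface text tells. Its arguments: {"type":"object","properties":{"increments":{"type":"array","items":{"type":"number"}}},"required":["increments"]}

```bash
mkdir -p pics; cat > h.py <<'E'
from bench import *
import numpy as np, cv2
from scipy.spatial.transform import Rotation as Ro
def world(name,d,uv,obs=None):
    p=camera_params(name); f=192/np.tan(np.radians(p["fovy"])/2)
    uv=np.atleast_2d(uv); z=d[uv[:,1].astype(int),uv[:,0].astype(int)]
    c=np.c_[(uv[:,0]-p["cx"])/f*z,(uv[:,1]-p["cy"])/f*z,z]
    if "R" in p: return (c-np.array(p["t"]))@np.array(p["R"])
    T=np.array(p["T_tool_cam"]); t=c@T[:3,:3].T+T[:3,3]
    return t@Ro.from_quat(obs["ee_rot"]).as_matrix().T+obs["position"]
E
python3 - <<'E'
from h import *
o=get_obs(); print(o)
for n in("top","scene"):
    im,d=camera(n); np.save(n+"_d.npy",d); cv2.imwrite(f"{n}.png",im)
    print(n,camera_params(n))
a=cv2.imread("top.png");cv2.imwrite("pics/top1.png",a);cv2.imwrite("pics/scene1.png",cv2.imread("scene.png"))
E
```

```text
{'time_s': 0.0, 'joints': array([-1.31446706e+00,  2.07404470e-01,  1.54294124e+00,  1.60973046e-05,
        1.39348089e+00, -1.50516588e-01]), 'qvel': array([ 0.00224239,  0.00091972, -0.00172444, -0.00103938, -0.00144454,
        0.00025822]), 'effort': array([ 3.55612781e-05, -3.70879018e+01, -2.81417495e+01,  6.97506079e-02,
        3.60602746e-02, -1.84298269e-04]), 'position': array([ 0.22729605, -0.5272072 ,  0.16610575]), 'ee_rot': array([-0.59016857,  0.38926307, -0.38809608,  0.59123324]), 'ft_force': array([-0.85692097, -0.64499869,  0.15770304]), 'wrist_torque': array([-0.00803431, -0.02116777, -0.05162137]), 'grip_width': 0.9991902791698327}
top {'fovy': 53.54808435745275, 'cx': 253.470381122076, 'cy': 196.36187116669402, 'R': array([[ 0.02790404, -0.9993072 ,  0.02462709],
       [-0.98389732, -0.0318082 , -0.17588151],
       [ 0.176543  , -0.01932272, -0.98410325]]), 't': array([-0.05225102,  0.54034133,  0.80570867])}
scene {'fovy': 53.8973306448093, 'cx': 254.21835943028532, 'cy': 189.81399401600027, 'R': array([[ 0.56979258,  0.82152256,  0.02090685],
       [ 0.49585483, -0.32340532, -0.80593857],
       [-0.65533533,  0.46958458, -0.59162989]]), 't': array([-0.28274979, -0.19169498,  1.38334453])}
```

View pics/top1.png

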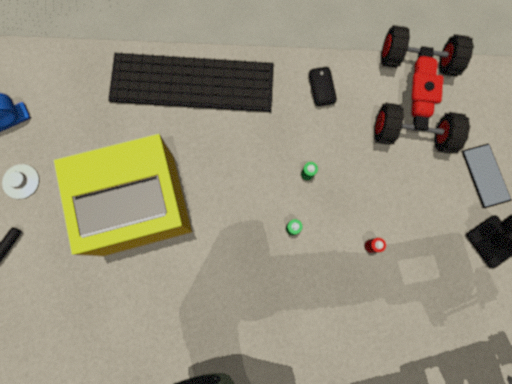

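View pics/scene1.png

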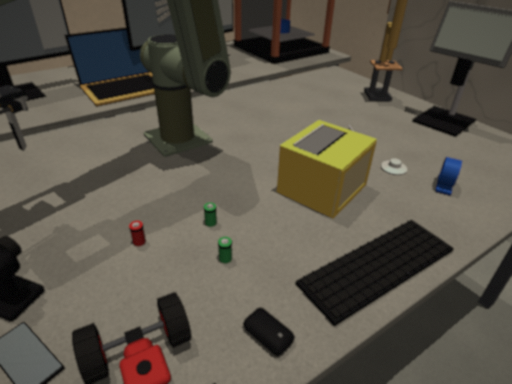

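The top view shows the red cell at about (377,245) and the green ones at (310,170) and (294,227). The mouth lies between about (75,197), (158,178), (166,206) and (80,235). The scene view agrees with this.

```bash
python3 - <<'E'
from h import *
im=cv2.imread("top.png");d=np.load("top_d.npy")
v,u=np.mgrid[:384,:512]; W=world("top",d,np.c_[u.ravel(),v.ravel()]).reshape(384,512,3)
hsv=cv2.cvtColor(im,cv2.COLOR_BGR2HSV); H,S=hsv[...,0],hsv[...,1]
for n,(a,b) in dict(red=(377,245),ga=(310,170),gb=(294,227)).items():
    w=W[b-14:b+15,a-14:a+15]; m=(w[...,2]>.045)&(w[...,2]<.075)
    q=w[m]; print(n,m.sum(),q.mean(0),np.median(q,0),q.min(0),q.max(0))
roi=np.zeros((384,512),bool); roi[120:270,40:200]=1
top=roi&(abs(W[...,2]-.16)<.012); yel=S>120
def rect(m,n):
    q=W[m]; r=cv2.minAreaRect((q[:,:2]*1000).astype(np.float32)); print(n,m.sum(),r,cv2.boxPoints(r).round(),q[:,2].mean())
rect(top,"boxtop"); fl=(top&~yel).astype(np.uint8)
k=cv2.connectedComponentsWithStats(fl); i=1+np.argmax(k[2][1:,4]); rect(k[1]==i,"flap")
print("table",W[300,100],W[100,290])
E
```

```text
red 196 [ 0.44129001 -0.31112836  0.0570376 ] [ 0.44107159 -0.31101859  0.05722266] [ 0.42557773 -0.32816821  0.0461334 ] [ 0.45855627 -0.29601742  0.06254706]
ga 179 [ 0.60744926 -0.1621516   0.05701564] [ 0.60708205 -0.16187679  0.05731203] [ 0.59223541 -0.17811667  0.0459759 ] [ 0.62420034 -0.14642748  0.06417523]
gb 182 [ 0.47614063 -0.12798325  0.05776262] [ 0.47641123 -0.12829624  0.05761052] [ 0.46143782 -0.14457274  0.04874011] [ 0.49233961 -0.11188267  0.06397995]
boxtop 10666 ((521.82373046875, 231.842529296875), (191.13404846191406, 211.41455078125), 17.00367546081543) [[400. 305.]
 [461. 103.]
 [644. 159.]
 [582. 361.]] 0.1596900418878455
flap 3680 ((494.592041015625, 224.5325164794922), (83.75088500976562, 169.0470428466797), 16.61647605895996) [[430. 294.]
 [479. 132.]
 [559. 156.]
 [511. 318.]] 0.15938268749913603
table [0.30328508 0.30039635 0.00061904] [ 0.79784582 -0.12130606 -0.00118142]
```

```bash
cat >> h.py <<'E'
def plan(pos,jaw_deg=None,n=1):
    """tool-frame shift and turn (total and per row) to pos, tool y down, tool x at jaw_deg (mod 180)"""
    o=get_obs(); R=Ro.from_quat(o["ee_rot"]); M=R.as_matrix()
    cur=np.degrees(np.arctan2(M[1,0],M[0,0])); print("t",o["time_s"],"pos",o["position"].round(4),"jaw",cur.round(1),"j6",o["joints"][5].round(2),"j1",o["joints"][0].round(2),"grip",round(o["grip_width"],3),"F",o["ft_force"].round(1))
    if jaw_deg is None: jaw_deg=cur
    for k in(0,180):
        a=np.radians(jaw_deg+k); x=np.array([np.cos(a),np.sin(a),0]); y=np.array([0,0,-1.]); G=Ro.from_matrix(np.c_[x,y,np.cross(x,y)])
        rv=np.degrees((R.inv()*G).as_rotvec()); print("jaw",jaw_deg+k,"turn",rv.round(2),"shift tool",(M.T@(np.array(pos)-o["position"])).round(4), "per row",(rv/n).round(2),(M.T@(np.array(pos)-o["position"])/n).round(4))
E
python3 - <<'E'
from h import *
plan([.441,-.311,.13]); plan([.498,.2245,.25],107)
print(Ro.from_quat(get_obs()["ee_rot"]).as_matrix().round(3))
E
```

```text
t 0.1 pos [ 0.2273 -0.5273  0.1662] jaw -66.7 j6 -0.15 j1 -1.31 grip 1.0 F [ 0.1  0.3 -0.1]
jaw -66.69350599310673 turn [-0.02 -0.   -0.12] shift tool [-0.114   0.0365  0.2818] per row [-0.02 -0.   -0.12] [-0.114   0.0365  0.2818]
jaw 113.30649400689327 turn [ 1.8e-01  1.8e+02 -3.0e-02] shift tool [-0.114   0.0365  0.2818] per row [ 1.8e-01  1.8e+02 -3.0e-02] [-0.114   0.0365  0.2818]
t 0.1 pos [ 0.2273 -0.5273  0.1662] jaw -66.7 j6 -0.15 j1 -1.31 grip 1.0 F [ 0.1  0.3 -0.1]
jaw 107 turn [-1.8000e-01 -1.7369e+02  2.0000e-02] shift tool [-0.5835 -0.0824  0.5461] per row [-1.8000e-01 -1.7369e+02  2.0000e-02] [-0.5835 -0.0824  0.5461]
jaw 287 turn [-0.01  6.31 -0.12] shift tool [-0.5835 -0.0824  0.5461] per row [-0.01  6.31 -0.12] [-0.5835 -0.0824  0.5461]
[[ 0.396 -0.001  0.918]
 [-0.918  0.002  0.396]
 [-0.002 -1.     0.   ]]
```

Call:
drive_tool(increments=[0,0.8,0,-0.0143,0.0046,0.0352,100,0,0.8,0,-0.0143,0.0046,0.0352,100,0,0.8,0,-0.0143,0.0046,0.0352,100,0,0.8,0,-0.0143,0.0046,0.0352,100,0,0.8,0,-0.0143,0.0046,0.0352,100,0,0.8,0,-0.0143,0.0046,0.0352,100,0,0.8,0,-0.0143,0.0046,0.0352,100,0,0.8,0,-0.0143,0.0046,0.0352,100,0,0,0,0,0,0,100])

```text
time_s: 1.23
position: [0.455, -0.3133, 0.1235]
ee_rot: [-0.565, 0.426, -0.419, 0.568]
ft_force: [-0.7, -0.6, 0.1]
grip_width: 0.996
```

```bash
python3 - <<'E'
from h import *
o=get_obs(); im,d=camera("wrist"); cv2.imwrite("pics/w1.png",im)
v,u=np.mgrid[:384,:512]; W=world("wrist",d,np.c_[u.ravel(),v.ravel()],o).reshape(384,512,3)
hsv=cv2.cvtColor(im,cv2.COLOR_BGR2HSV)
near=(np.hypot(W[...,0]-.441,W[...,1]+.311)<.03)&(d>0)
for lo,hi in((.05,.07),(.01,.05)):
    q=W[near&(W[...,2]>lo)&(W[...,2]<hi)]; print(len(q),len(q) and (q.mean(0),q.min(0),q.max(0)))
plan([.441,-.311,.014],-73)
E
```

```text
1062 (array([ 0.44404775, -0.31396733,  0.05817944]), array([ 0.4261584 , -0.33069773,  0.05002843]), array([ 0.45920691, -0.29775204,  0.06293484]))
291 (array([ 0.45550301, -0.31120623,  0.0301361 ]), array([ 0.44344602, -0.32952358,  0.01000531]), array([ 0.45918522, -0.29793343,  0.04993693]))
t 1.275 pos [ 0.4542 -0.3143  0.1237] jaw -73.5 j6 0.52 j1 -0.76 grip 1.003 F [-0.2 -0.9 -1.1]
jaw -73 turn [ 0.2  -0.53 -0.55] shift tool [-0.0058  0.1098 -0.0114] per row [ 0.2  -0.53 -0.55] [-0.0058  0.1098 -0.0114]
jaw 107 turn [  0.86 179.46   0.31] shift tool [-0.0058  0.1098 -0.0114] per row [  0.86 179.46   0.31] [-0.0058  0.1098 -0.0114]
```

View pics/w1.png

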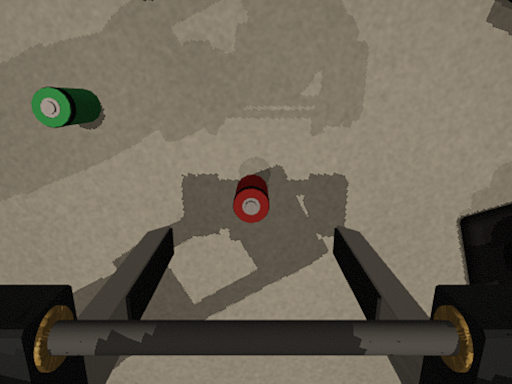

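The wrist view shows the red cell centred between the fingers at (251,207), with its measured top at about 58 mm as expected.

Call:
drive_tool(increments=[0.2,-0.5,-0.5,-0.0043,0.005,-0.0109,100,0,0,0,0,0,0,100,0,0,0,0,0.015,0,100,0,0,0,0,0.02,0,100,0,0,0,0,0.02,0,100,0,0,0,0,0.02,0,100,0,0,0,0,0.018,0,100,0,0,0,0,0.008,0,100,0,0,0,0,0,0,100])

```text
time_s: 2.4
position: [0.439, -0.3183, 0.0111]
ee_rot: [0.567, -0.423, 0.422, -0.566]
ft_force: [0.6, 0.8, -0.3]
grip_width: 0.998
```

```bash
python3 -c "
from h import *
plan([.4425,-.313,.014],-73)"
```

```text
t 2.4 pos [ 0.439  -0.3183  0.0111] jaw -73.5 j6 0.5 j1 -0.79 grip 0.998 F [ 0.6  0.8 -0.3]
jaw -73 turn [ 0.1  -0.47 -0.04] shift tool [-0.0041 -0.0029  0.0048] per row [ 0.1  -0.47 -0.04] [-0.0041 -0.0029  0.0048]
jaw 107 turn [6.0000e-02 1.7953e+02 1.6000e-01] shift tool [-0.0041 -0.0029  0.0048] per row [6.0000e-02 1.7953e+02 1.6000e-01] [-0.0041 -0.0029  0.0048]
```

Call:
drive_tool(increments=[0,0,0,-0.0041,-0.003,0.0048,100,0,0,0,0,0,0,100,0,0,0,0,0,0,0,0,0,0,0,0,0,0,0,0,0,0,0,0,0,0,0,0,0,0,0,0,0,0,0,0,0,0,0,0,0,0,0,0,0,0])

```text
time_s: 3.4
position: [0.4445, -0.3144, 0.017]
ee_rot: [0.567, -0.422, 0.424, -0.566]
ft_force: [-0.5, -0.5, 0.7]
grip_width: 0.404
```

```bash
python3 -c "
from h import *
plan([.498,.2245,.26],-73,12)
cv2.imwrite('pics/w2.png',camera('wrist')[0])"
```

```text
t 3.4 pos [ 0.4445 -0.3144  0.017 ] jaw -73.5 j6 0.51 j1 -0.77 grip 0.404 F [-0.5 -0.5  0.7]
jaw -73 turn [-0.04 -0.46  0.23] shift tool [-0.5004 -0.2448  0.2048] per row [-0.   -0.04  0.02] [-0.0417 -0.0204  0.0171]
jaw 107 turn [-3.6000e-01  1.7954e+02 -7.0000e-02] shift tool [-0.5004 -0.2448  0.2048] per row [-3.000e-02  1.496e+01 -1.000e-02] [-0.0417 -0.0204  0.0171]
```

View pics/w2.png

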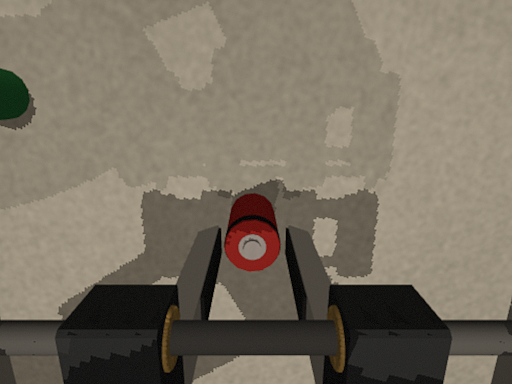

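The cell sits centred between the fingers at (252,250). They are still closing (38 mm open, cell 33 mm), so I'll finish closing and then lift.

Call:
drive_tool(increments=[0,0,0,0,0,0,0,0,0,0,0,0,0,0,0,0,0,0,0,0,0,0,0,0,0,-0.02,0,0,0,0,0,0,-0.045,0,0,0,0,0,0,-0.05,0,0,0,0,0,0,-0.05,0,0,0,0,0,0,-0.05,0,0,0,0,0,0,-0.03,0,0,0,0,0,0,0,0,0])

```text
time_s: 4.7
position: [0.442, -0.3117, 0.2651]
ee_rot: [0.567, -0.425, 0.421, -0.566]
ft_force: [-0.1, -0.3, -1.9]
grip_width: 0.33
```

```bash
python3 -c "
from h import *
plan([.498,.2245,.26],-73,14)"
```

```text
t 4.7 pos [ 0.442  -0.3117  0.2651] jaw -73.5 j6 0.51 j1 -0.77 grip 0.33 F [-0.1 -0.3 -1.9]
jaw -73 turn [ 0.2  -0.48 -0.21] shift tool [-0.4981  0.0062  0.2062] per row [ 0.01 -0.03 -0.02] [-0.0356  0.0004  0.0147]
jaw 107 turn [  0.33 179.52   0.32] shift tool [-0.4981  0.0062  0.2062] per row [ 0.02 12.82  0.02] [-0.0356  0.0004  0.0147]
```

Call:
drive_tool(increments=[0,0,0,-0.02,0,0.008,0,0,0,0,-0.04,0,0.0165,0,0,0,0,-0.04,0,0.0165,0,0,0,0,-0.04,0,0.0165,0,0,0,0,-0.04,0,0.0165,0,0,0,0,-0.04,0,0.0165,0,0,0,0,-0.04,0,0.0165,0,0,0,0,-0.04,0,0.0165,0,0,0,0,-0.04,0,0.0165,0,0,0,0,-0.04,0,0.0165,0])

```text
time_s: 5.95
position: [0.4668, 0.1236, 0.2434]
ee_rot: [0.57, -0.441, 0.405, -0.563]
ft_force: [1.1, 0.0, -1.2]
grip_width: 0.332
```

```bash
python3 -c "
from h import *
plan([.498,.2245,.26],-73,3)"
```

```text
t 5.95 pos [0.4668 0.1236 0.2434] jaw -73.6 j6 1.34 j1 0.06 grip 0.332 F [ 1.1  0.  -1.2]
jaw -73 turn [ 2.16 -0.51 -2.02] shift tool [-0.0884 -0.0157  0.0579] per row [ 0.72 -0.17 -0.67] [-0.0295 -0.0052  0.0193]
jaw 107 turn [  3.16 179.43   3.39] shift tool [-0.0884 -0.0157  0.0579] per row [ 1.05 59.81  1.13] [-0.0295 -0.0052  0.0193]
```

Call:
drive_tool(increments=[0.7,-0.2,-0.7,-0.029,-0.005,0.019,0,0.7,-0.2,-0.7,-0.029,-0.005,0.019,0,0.7,-0.2,-0.7,-0.029,-0.005,0.019,0,0,0,0,0,0,0,0,0,0,0,0,0,0,0])

```text
time_s: 6.58
position: [0.4839, 0.2317, 0.2453]
ee_rot: [0.578, -0.423, 0.412, -0.564]
ft_force: [0.4, -0.4, -1.1]
grip_width: 0.326
```

```bash
python3 - <<'E'
from h import *
plan([.498,.2245,.2],-73,1)
a=camera("wrist")[0]; b=camera("scene")[0]
c=cv2.resize(b[90:230,250:400],None,fx=2.6,fy=2.6); c=cv2.copyMakeBorder(c,0,384-c.shape[0],0,0,0) if c.shape[0]<384 else c[:384]
cv2.imwrite("pics/w3.png",np.hstack([cv2.resize(a,(400,300)),cv2.resize(c,(390,300))]))
E
```

```text
t 6.575 pos [0.4839 0.2317 0.2453] jaw -72.3 j6 1.55 j1 0.28 grip 0.326 F [ 0.4 -0.4 -1.1]
jaw -73 turn [ 1.47  0.66 -0.07] shift tool [0.0112 0.045  0.0124] per row [ 1.47  0.66 -0.07] [0.0112 0.045  0.0124]
jaw 107 turn [-1.1000e-01 -1.7933e+02 -2.2900e+00] shift tool [0.0112 0.045  0.0124] per row [-1.1000e-01 -1.7933e+02 -2.2900e+00] [0.0112 0.045  0.0124]
```

View pics/w3.png

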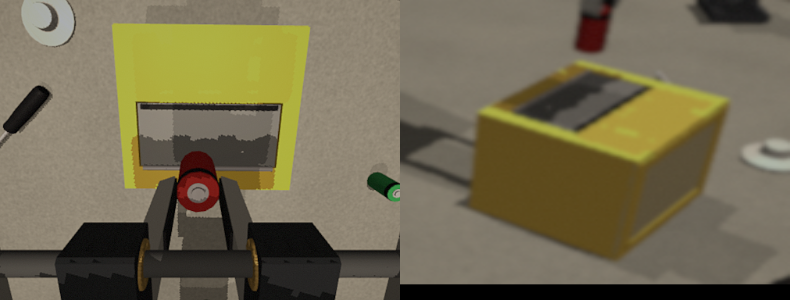

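The red cell is held upright at (198,190) in the left half, above the mouth, and the shut flap spans roughly (137,103) to (282,165). Next I align and lower to just above the flap.

Call:
drive_tool(increments=[1.4,0.6,0,0.011,0.01,0.0145,0,0,0,0,0,0.0,0,0,0,0,0,0,0.02,0,0,0,0,0,0,0.015,0,0,0,0,0,0,0,0,0])

```text
time_s: 7.3
position: [0.5008, 0.222, 0.2001]
ee_rot: [-0.567, 0.423, -0.422, 0.567]
ft_force: [-0.3, -0.3, -1.3]
grip_width: 0.333
```

```bash
python3 -c "
from h import *
plan([.500,.225,.079],-73,8)"
```

```text
t 7.3 pos [0.5008 0.222  0.2001] jaw -73.4 j6 1.54 j1 0.26 grip 0.333 F [-0.3 -0.3 -1.3]
jaw -73 turn [ 0.03 -0.35 -0.11] shift tool [-0.0029  0.1212  0.0002] per row [ 0.   -0.04 -0.01] [-0.0004  0.0151  0.    ]
jaw 107 turn [1.7000e-01 1.7965e+02 4.0000e-02] shift tool [-0.0029  0.1212  0.0002] per row [2.000e-02 2.246e+01 1.000e-02] [-0.0004  0.0151  0.    ]
```

Call:
drive_tool(increments=[0,0,0,-0.0015,0.012,0,0,0,0,0,-0.0005,0.012,0,0,0,0,0,0,0.012,0,0,0,0,0,0,0.012,0,0,0,0,0,0,0.012,0,0])

```text
time_s: 7.92
position: [0.5081, 0.2265, 0.1451]
ee_rot: [-0.561, 0.419, -0.426, 0.573]
ft_force: [3.2, -0.4, 7.9]
grip_width: 0.329
```

```bash
python3 -c "
from h import *
plan([.500,.225,.079],-73,5)"
```

```text
t 7.925 pos [0.5081 0.2265 0.1451] jaw -73.3 j6 1.54 j1 0.26 grip 0.329 F [ 3.2 -0.4  7.9]
jaw -73 turn [-1.09 -0.34 -0.08] shift tool [-0.0008  0.0659 -0.0095] per row [-0.22 -0.07 -0.02] [-0.0002  0.0132 -0.0019]
jaw 107 turn [ 1.3000e-01  1.7965e+02 -1.7000e+00] shift tool [-0.0008  0.0659 -0.0095] per row [ 3.000e-02  3.593e+01 -3.400e-01] [-0.0002  0.0132 -0.0019]
```

Call:
drive_tool(increments=[-0.5,0,0,0,0.011,-0.005,0,-0.5,0,0,0,0.011,-0.004,0,-0.2,0,0,0,0.011,-0.003,0,-0.2,0,0,0,0.011,-0.002,0])

```text
time_s: 8.43
position: [0.5068, 0.226, 0.1063]
ee_rot: [-0.561, 0.418, -0.426, 0.573]
ft_force: [2.1, 1.7, 3.1]
grip_width: 0.332
```

```bash
python3 - <<'E'
from h import *
plan([.500,.225,.079],-73,2)
a=camera("wrist")[0]; b=camera("scene")[0]
c=cv2.resize(b[90:230,250:400],(390,364))
cv2.imwrite("pics/w4.png",np.hstack([cv2.resize(a,(400,364)),c]))
E
```

```text
t 8.425 pos [0.5068 0.226  0.1063] jaw -73.3 j6 1.54 j1 0.26 grip 0.332 F [2.1 1.7 3.1]
jaw -73 turn [-1.19 -0.35 -0.06] shift tool [-0.001   0.0272 -0.0074] per row [-0.59 -0.18 -0.03] [-0.0005  0.0136 -0.0037]
jaw 107 turn [ 9.0000e-02  1.7964e+02 -1.8600e+00] shift tool [-0.001   0.0272 -0.0074] per row [ 5.000e-02  8.982e+01 -9.300e-01] [-0.0005  0.0136 -0.0037]
```

View pics/w4.png

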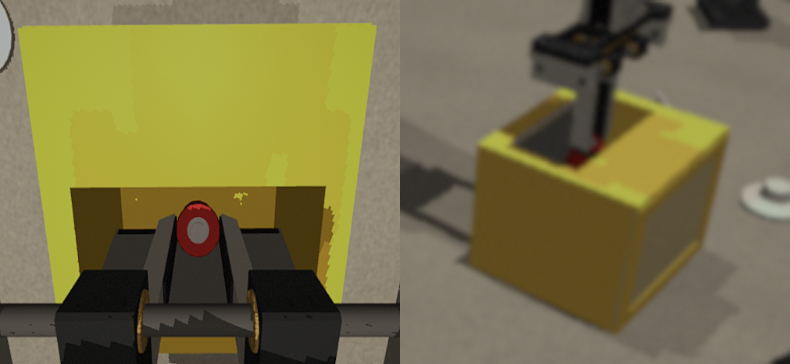

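The flap is pushed open and the cell, at (198,229), is in the mouth, still gripped and clear of the +x edge. I'll go deeper and dwell.

Call:
drive_tool(increments=[-0.5,0,0,0,0.012,-0.004,0,-0.5,0,0,0,0.011,-0.004,0,-0.2,0,0,0,0.004,-0.003,0,0,0,0,0,0,-0.002,0,0,0,0,0,0,-0.002,0])

```text
time_s: 9.15
position: [0.491, 0.2213, 0.0749]
ee_rot: [0.568, -0.424, 0.421, -0.566]
ft_force: [4.8, 1.2, 1.5]
grip_width: 0.338
```

```bash
python3 - <<'E'
from h import *
plan([.500,.225,.079],-73,2)
E
```

```text
t 9.15 pos [0.491  0.2213 0.0749] jaw -73.4 j6 1.54 j1 0.26 grip 0.338 F [4.8 1.2 1.5]
jaw -73 turn [ 0.23 -0.36 -0.07] shift tool [-0.001  -0.0042  0.0097] per row [ 0.11 -0.18 -0.04] [-0.0005 -0.0021  0.0048]
jaw 107 turn [1.1000e-01 1.7964e+02 3.5000e-01] shift tool [-0.001  -0.0042  0.0097] per row [6.000e-02 8.982e+01 1.800e-01] [-0.0005 -0.0021  0.0048]
```

Call:
drive_tool(increments=[0,0,0,0,0,0,80,0,0,0,0,0,0,80,0,0,0,0,0,0,80,0,0,0,0,0,0,80,0,0,0,0,0,0,80,0,0,0,0,0,0,80])

```text
time_s: 9.9
position: [0.4905, 0.223, 0.0761]
ee_rot: [0.567, -0.424, 0.42, -0.567]
ft_force: [2.7, 2.5, 1.7]
grip_width: 0.8
```

```bash
python3 - <<'E'
from h import *
plan([.500,.225,.079],-73,2)
a=camera("wrist")[0]; b=camera("scene")[0]
c=cv2.resize(b[90:230,250:400],(390,364))
cv2.imwrite("pics/w5.png",np.hstack([cv2.resize(a,(400,364)),c]))
E
```

```text
t 9.9 pos [0.4905 0.223  0.0761] jaw -73.3 j6 1.54 j1 0.26 grip 0.8 F [2.7 2.5 1.7]
jaw -73 turn [ 0.18 -0.32 -0.24] shift tool [ 0.0008 -0.003   0.0096] per row [ 0.09 -0.16 -0.12] [ 0.0004 -0.0015  0.0048]
jaw 107 turn [  0.37 179.68   0.29] shift tool [ 0.0008 -0.003   0.0096] per row [ 0.19 89.84  0.14] [ 0.0004 -0.0015  0.0048]
```

View pics/w5.png

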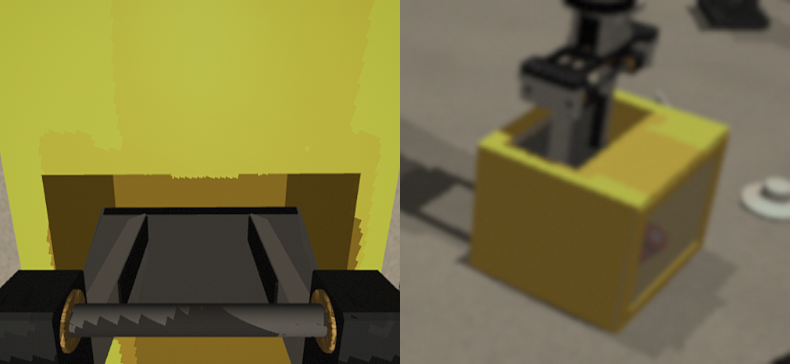

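The fingers are empty, and the red cell shows through the clear side at (652,240) on the right. Now I draw straight up.

Call:
drive_tool(increments=[0,0,0,0,-0.015,0,80,0,0,0,0,-0.02,0,80,0,0,0,0,-0.02,-0.002,80,0,0,0,0,-0.02,-0.003,80,0,0,0,0,-0.02,-0.003,80,0,0,0,0,-0.02,0,80,0,0,0,0,-0.04,0,80,0,0,0,0,-0.04,0,80,0,0,0,0,-0.02,0,80,0,0,0,0,0,0,80])

```text
time_s: 11.25
position: [0.469, 0.2099, 0.2908]
ee_rot: [0.582, -0.432, 0.415, -0.55]
ft_force: [0.4, -0.0, -0.2]
grip_width: 0.799
```

Call:
drive_tool(increments=[0,0,0,0,0,0,80,0,0,0,0,0,0,80,0,0,0,0,0,0,80,0,0,0,0,0,0,80,0,0,0,0,0,0,80,0,0,0,0,0,0,80])

```text
time_s: 12.0
position: [0.4647, 0.2081, 0.2851]
ee_rot: [0.586, -0.435, 0.412, -0.546]
ft_force: [0.1, 0.1, 0.4]
grip_width: 0.804
```

```bash
python3 - <<'E'
from h import *
plan([.500,.225,.3],-73,2)
a=camera("top")[0]; b,d=camera("scene")
c=cv2.resize(b[90:230,250:400],(390,364))
cv2.imwrite("pics/w6.png",np.hstack([cv2.resize(a,(400,364)),c]))
a,dt=camera("top")
v,u=np.mgrid[:384,:512]; W=world("top",dt,np.c_[u.ravel(),v.ravel()]).reshape(384,512,3)
for n,(x,y) in dict(ga=(310,170),gb=(294,227)).items():
    w=W[y-14:y+15,x-14:x+15]; q=w[(w[...,2]>.045)&(w[...,2]<.075)]; print(n,len(q),len(q) and q.mean(0))
E
```

```text
t 12.0 pos [0.4647 0.2081 0.2851] jaw -73.6 j6 1.54 j1 0.26 grip 0.804 F [0.1 0.1 0.4]
jaw -73 turn [ 3.69 -0.61  0.47] shift tool [-0.0061 -0.0174  0.0376] per row [ 1.84 -0.3   0.23] [-0.0031 -0.0087  0.0188]
jaw 107 turn [ -0.73 179.3    5.77] shift tool [-0.0061 -0.0174  0.0376] per row [-0.36 89.65  2.88] [-0.0031 -0.0087  0.0188]
ga 182 [ 0.60739306 -0.16195514  0.05718329]
gb 184 [ 0.47618069 -0.12787246  0.05763857]
```

View pics/w6.png

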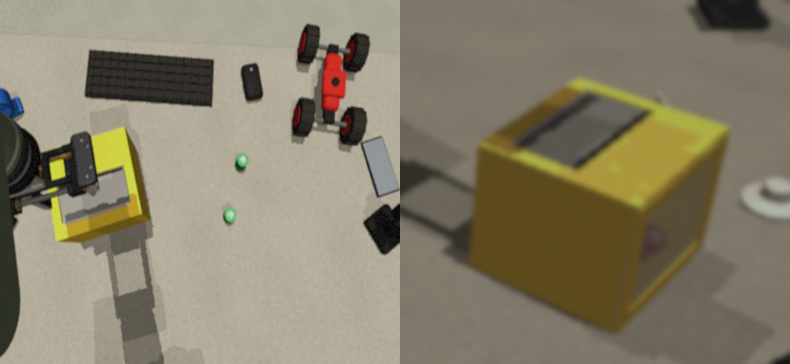

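The flap is shut level, the red cell is inside on the floor at (652,240), and the green cells haven't moved. The gripper is clear of everything, so I'm handing in.

```bash
python3 -c "
from h import *
print(job_done())"
```

```text
the job is handed in; nothing more can be done
None
```

The red cell is in the yellow box and the job was handed in at about 12 s of the 40 s allowed; `job_done` gives no verdict.

- **Posting:** I gripped the cell near mid-height and pushed it down through the flap, with the jaws opening along the mouth's long side. I let it go with its centre about 70 mm below the box's top (worked out from the tool pose), then drew straight up.
- **Red cell and flap:** In the last scene picture the flap looks level and shut, and the red cell shows low behind the clear side. I judged both by eye; I did not measure the flap angle or the cell's depth.
- **Green cells:** Measured from above, both are within 1 mm of where they started and still standing.
- **Forces:** The force reading after release was about zero, with the gripper clear above the box. The highest I read at the end of a move was about 8 N, while opening the flap.

One disagreement: the flap pushed the tool about 8 mm towards the mouth's +x edge on the way in, and I corrected this. After withdrawing, the tool had drifted about 35 mm and tilted about 4 degrees, above the box and touching nothing.

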